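# Find and press the hidden release of a specimen canister

### The arm

A 6-joint arm with a two-finger parallel gripper is mounted at the origin on a cart in front of the work surface, level with it; the furniture and walls round the work are solid. World frame = base frame: x ahead of the robot, y to its left, z up, the work surface at z = 0. Lengths are in mm, angles in rad, forces in N, time in s.
With the tool pointing down it reaches from about 300 to 775 mm from the base axis. Payload 14.6 kg.
Tool frame: the origin (TCP) lies between the finger pads; the fingertips stand 25 mm ahead of it and the grasp point (between the pads) lies 6 mm ahead of it; z points along the fingers, y is the line along which they close (so a half turn about z gives the same grasp; the last joint's range is limited). The gripper opens to 94 mm and grips with 3 to 60 N. Pads are 16 mm wide; open, the fingers measure 119 mm over their backs; the gripper's body (75 mm by 177 mm) begins 78 mm behind the grasp point.
Start: joints at [-1.172, 0.3, 1.521, -0, 1.321, -0.067], TCP at [247.018, -491.398, 230.446] pointing down, gripper open.
Joint ranges: [-3.03, 3.03], [-0.79, 2.21], [0.23, 2.52], [-1.04, 4.18], [0, 3.07], [-2.55, 2.55]. Speed limits (rad/s): [2.22, 2.22, 2.57, 3.14, 3.14, 3.14].

### API

Orientations are given as [roll, pitch, yaw] about the fixed x, y, z axes, in that order (R = Rz(yaw) Ry(pitch) Rx(roll)).
In Python, from cell import manip gives the robot as it stands. The module is installed in compiled form; this text tells all that it offers.
- The arm moves only by the tool step_arm, never from a script. Its argument "series" is one flat list of numbers, 5 for each row, row after row: the shift along the world's x, y, z in mm, then the turn about the world's z in rad, then the closure, from 0 (fully open) to 1 (shut). In form: [dx, dy, dz, spin, jaw, dx, dy, dz, spin, jaw, ...]. A call has 1 to 20 rows; each row shifts and turns the commanded pose from where the row before left it; what a row does not reach is not made up. A row lasts 1/8 s, in which the tool goes at most 62.5 mm and 10.7 degrees, less where a joint would pass 70% of its speed; a pose out of reach is approached as far as the arm can. A call is refused whole if a number of a shift passes 62.5 or a number of a turn 0.188, either way. A call with a gripper value outside its range is refused whole. The fingers move at their own pace and stop on an object; "squeeze" is the grip in N (left out, the last holds). Time passes only in rows, so rows that do not move let the fingers close. It gives the time, the measured TCP pose, the force, the opening and the grip force at its end, in the units of the state.
- manip.read_state(): the state, without advancing time (a new reading comes with each control period).
- manip.camera(name): name is "scene" or "top" or "wrist"; returns (picture, depth): 384x512x3 uint8, blue, green, red; 384x512 float32, mm along the optical axis (not along the pixel's ray), 0 where there is no reading.
- manip.camera_info(name): a dict with "fovy" (degrees; the focal length in pixels is half the picture's height over the tangent of half this angle, whatever the lens; pixels are square), "cx", "cy" (the principal point, pixels), "eye" and "orientation" of the camera in the world. Camera axes: x right, y down, z forward; pixel columns grow to the right and rows downward; lengths in mm; the calibration is good to about 2 mm. A picture is of the moment at which its call begins: read the wrist's pose just before it. camera_info takes no time and is no camera call; for the wrist camera it gives the pose at the moment of the call.
- manip.sign_off(): hands the job in; it is judged then, once.
The state is a dict: "clock": time; "joints": joint angles; "qd": joint speeds; "effort": joint torques, N m; "eef_pos": TCP position; "eef_rot": TCP orientation; "wrist_force": force on the tool from outside, world axes, zero at the start; "moment": the same for the moment, N m; "finger_gap": finger opening in mm; "finger_force": force on a finger pad.
Only numpy, scipy, OpenCV 4.12 (cv2) and the standard library are available. Lean on these libraries where they do the work, as an engineer would, in place of code of your own. Each camera call takes 0.05 s, during which the arm holds its last target. There are 200 camera calls.

### The job

The release notch of the round specimen canister is hidden somewhere in its black rim: sweep a fingertip lightly along the top of the rim until it finds the notch, then press the catch inside the notch fully down, so that the orange lid pops up and stays up. Grasp nothing, leave the minerals, the tape and the torch where they are, and finish clear of everything.

Things in the scene. Friction and masses are not known exactly. Their poses are not given: they have to be found in the camera images.
- canister: Round grey specimen canister fixed to the table, 172 mm across, 60 mm high; origin at the centre of its underside, z up; its yaw tells nothing of the notch. Inside the black rim are a groove 8 mm wide and the orange lid, 100 mm across, top 58 mm above the table when shut.
- rim (a point): Centre of the rim's flat top, on the axis, 60 mm above the table. The black rim runs 58 to 86 mm from here. Its one notch, black too, is 17 mm deep, open inward and outward and spans 40 degrees (52 mm wide at 76 mm from the axis). Its middle lies up to 100 degrees either side of the rim's point nearest the robot (-x side); elsewhere the rim is unbroken.
- catch (a joint): Travel of the catch in the notch, m: 0 up (as at the start), 0.008 fully down. A black key 26 mm (radial) by 42 mm, its middle 72 mm from the axis; its top is 54 mm above the table (6 mm below the rim's), 46 mm when fully down. It moves straight down under about 6 N and stays where it is pressed.
- lid (a joint): Rise of the orange lid, m: 0 shut, 0.012 fully up. The catch drives it: the lid rises 1.5 times as far as the catch goes down.
- amethyst: Bystander: loose purple crystal rock, 58 x 80 x 42 mm, origin under its middle; leave alone.
- tape: Bystander: loose roll of green tape, 52 mm across, 28 mm high, origin under its middle; leave alone.
- torch: Bystander: loose black torch with a blue ring, lying, 32 x 104 x 32 mm, origin under its middle; leave alone.
- crystal: Bystander: loose blue crystal cluster, 57 x 60 x 41 mm, behind the canister, origin under its middle; leave alone.

How it is judged:
By the outcome, as a careful person would: the job done as asked, in the order asked, and still so for the second after the job is handed in, with the robot touching nothing.
It also fails if it takes over 70 s, if anything falls off the work surface, if the arm or the gripper's body presses on something with over 40 N, if the wrist force passes 120 N, or if a joint passes its speed limit or range.

## Working session

There is one attempt and no reset: what is moved stays moved. The work goes in short steps, Python scripts to look and compute and a tool call to move; the robot and the scene stay as the last step left them, time stands still between calls to the robot, and variables do not carry over. Pictures are saved under pics/ and viewed, at most 10 in all, crops included, and the job is handed in when it is done.

Besides the shell and the picture viewer there is one more tool, called after "Request:" by a JSON object that holds its "api" and its "payload". step_arm: Moves the arm, as the interface text tells. Its arguments: {"type":"object","properties":{"series":{"type":"array"},"squeeze":{"type":"number"}},"required":["series"]}

```bash
mkdir -p pics; cat > h.py <<'E'
import numpy as np, cv2
from cell import manip
from scipy.spatial.transform import Rotation as R
def rot(o):
    o=np.array(o,float)
    return o if o.shape==(3,3) else R.from_euler('xyz',o).as_matrix()
def cloud(name):
    i=manip.camera_info(name); im,d=manip.camera(name)
    f=im.shape[0]/2/np.tan(np.radians(i['fovy'])/2)
    v,u=np.mgrid[:im.shape[0],:im.shape[1]]
    p=np.stack([(u-i['cx'])/f*d,(v-i['cy'])/f*d,d],-1)@rot(i['orientation']).T+np.array(i['eye'])
    p[d<=0]=np.nan
    return im,d,p
E
python3 - <<'E'
from h import *
for n in('top','scene'):
    print(manip.camera_info(n)); im,d,p=cloud(n); cv2.imwrite(f'pics/{n}1.png',im)
    hsv=cv2.cvtColor(im,cv2.COLOR_BGR2HSV)
    m=cv2.inRange(hsv,(5,130,100),(22,255,255))
    k,l,s,c=cv2.connectedComponentsWithStats(m)
    for j in range(1,k):
        if s[j][4]>100: print(n,s[j],np.nanmedian(p[l==j],0),np.nanpercentile(p[l==j],[1,99],0))
print(manip.read_state())
E
```

```text
{'fovy': 42.07054851390198, 'cx': 258.9899523116723, 'cy': 192.61008602687565, 'eye': array([ 439.40773606,   66.48461624, 1772.266991  ]), 'orientation': array([-3.07731814e+00,  2.12621554e-03, -1.55843955e+00])}
top [ 466  160   46   55 1816] [ 598.52944012 -761.20259921    2.01053949] [[ 491.61737156 -823.9034056    -7.92647406]
 [ 672.76808342 -668.18257124   12.69586155]]
top [174 171  18  16 145] [597.85797973 342.19499836  21.15396514] [[575.14612448 314.12262919   4.95859872]
 [622.1317459  370.26188368  31.44507124]]
top [226 186  28  28 351] [523.87145029 137.28525668  58.03809377] [[478.71008545  94.94634282  49.43801427]
 [571.76529565 184.76792886  67.95876894]]
top [116 222  17  15 129] [418.95343824 537.4470391   26.23380715] [[393.99230025 516.88267219  -1.51448534]
 [443.17359852 567.4950865   37.06870552]]
{'fovy': 49.94454186504743, 'cx': 250.17639037814857, 'cy': 189.7112464945623, 'eye': array([-22.58797775, 547.7807461 , 940.91121177]), 'orientation': array([-2.42659388e+00, -7.01974442e-04, -2.26340287e+00])}
scene [380  81  23  19 243] [ 642.08404098 -709.478
[... 718 characters left out ...]
415  30.12978888]]
{'clock': 0.1, 'joints': array([-1.17159065e+00,  3.00452310e-01,  1.52149211e+00, -1.19130103e-05,
        1.32066517e+00, -6.66027763e-02]), 'qd': array([ 0.00169516, -0.00120633, -0.00061564,  0.00048677,  0.00019294,
       -0.00021704]), 'effort': array([ 1.66939495e-03, -5.32645583e+01, -3.53282475e+01,  7.10466108e-02,
        2.35264044e-02, -5.97679286e-05]), 'eef_pos': array([ 246.94901952, -491.22934053,  229.93424912]), 'eef_rot': array([-3.14057721e+00, -5.61668793e-05,  4.65811376e-01]), 'wrist_force': array([ 0.54893721,  0.12797664, -0.23289194]), 'moment': array([-0.00697909, -0.01236624, -0.00462417]), 'finger_force': 0.0, 'finger_gap': 93.69509737447912}
```

```bash
python3 - <<'E'
from h import *
a=cv2.imread('pics/top1.png')
b=cv2.imread('pics/scene1.png')
cv2.imwrite('pics/a.png',np.vstack([cv2.resize(a[120:320,100:400],(800,533))]))
cv2.imwrite('pics/b.png',cv2.resize(b,(800,600)))
E
```

```text
(no output)
```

View pics/a.png

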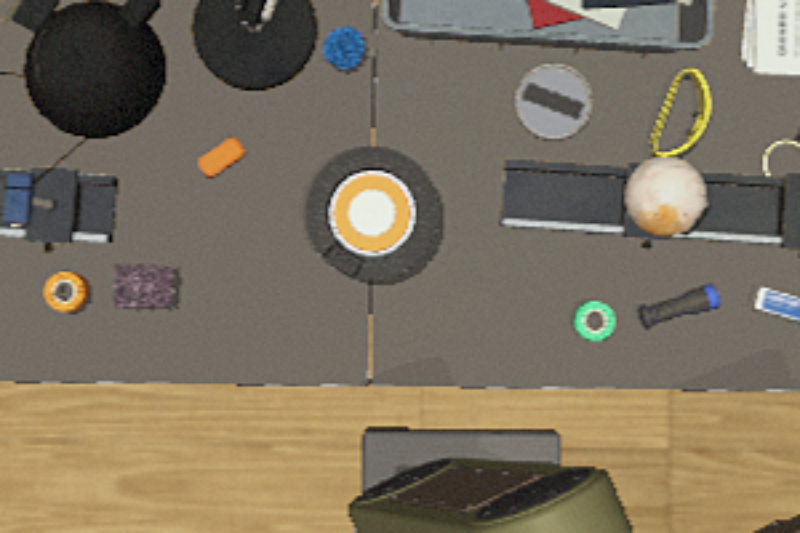

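View pics/b.png

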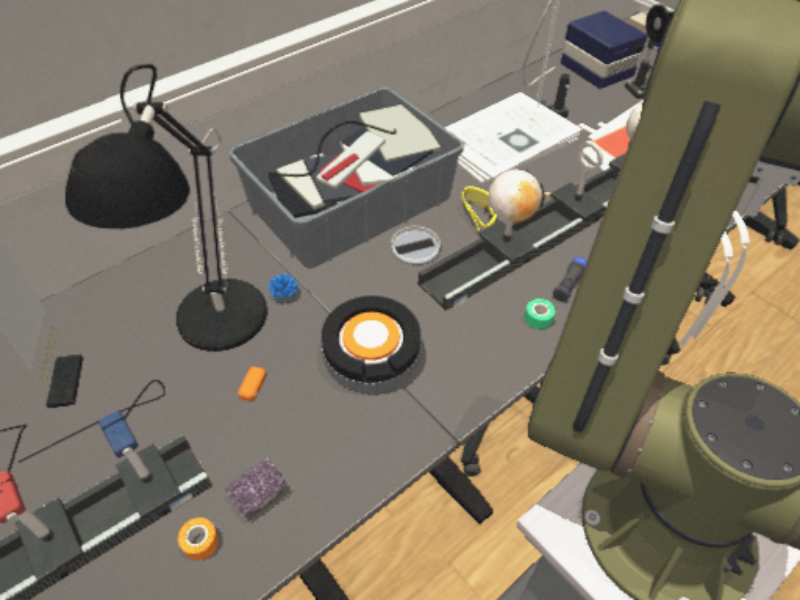

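The top view shows the canister with its centre near crop pixel (372,213). A faint dark patch in the rim at about (347,260) is a notch candidate, roughly 28° toward +y from the robot-side point. The scene view agrees, with the patch near (380,370). The lid's extents put the centre at about (525,139.5). I'll move above it with the fingers shut.

Request:
{"api": "step_arm", "payload": {"series": [12,46,0,0.18,1,12,46,0,0.18,1,12,46,0,0.18,1,12,46,0,0.18,1,12,46,0,0.18,1,12,46,0,0.18,1,12,46,0,0.18,1,12,46,0,0.18,1,12,46,0,0.18,1,12,46,0,0.18,1,12,46,0,0.18,1,12,46,0,0.18,1,0,0,0,0.18,1,0,0,0,0.18,1,0,0,0,0.18,1,0,0,0,0.18,1,0,0,0,0,1], "squeeze": 5}}

```text
clock: 2.22
eef_pos: [390.9, 60.6, 230.3]
eef_rot: [3.142, -0.0, -2.939]
wrist_force: [0.3, 0.0, 0.3]
finger_gap: 0.6
finger_force: 0.0
```

```bash
python3 - <<'E'
from h import *
print(manip.read_state())
im,d,p=cloud('wrist'); print(manip.camera_info('wrist')); cv2.imwrite('pics/w1.png',im)
m=cv2.inRange(cv2.cvtColor(im,cv2.COLOR_BGR2HSV),(5,130,100),(22,255,255))
q=p[(m>0)&(abs(p[...,2]-58)<12)]
if len(q): print(len(q),np.percentile(q,[1,50,99],0))
E
```

```text
{'clock': 2.225, 'joints': array([ 6.11277063e-02, -5.29425106e-02,  1.91788538e+00, -2.18032607e-05,
        1.27706578e+00, -1.71274684e+00]), 'qd': array([ 0.00105063, -0.00143559, -0.00050028,  0.00094891, -0.00150043,
        0.1064005 ]), 'effort': array([ 1.97166024e-02, -3.14592862e+01, -3.46651590e+01, -3.64736246e-02,
        7.02346209e-02, -2.09812425e+00]), 'eef_pos': array([390.90087102,  60.58803049, 230.2867096 ]), 'eef_rot': array([ 3.14155446e+00, -4.14761232e-04, -2.93850811e+00]), 'wrist_force': array([0.34458296, 0.02607726, 0.32325107]), 'moment': array([ 0.00279169, -0.0994733 , -0.01516823]), 'finger_force': 0.0, 'finger_gap': 0.649681111598278}
{'fovy': 60.79219792266021, 'cx': 260.76533004626384, 'cy': 193.64499068201854, 'eye': array([323.43972021,  46.96380193, 384.99602299]), 'orientation': array([2.89629884e+00, 4.65203015e-04, 1.77266971e+00])}
```

View pics/w1.png

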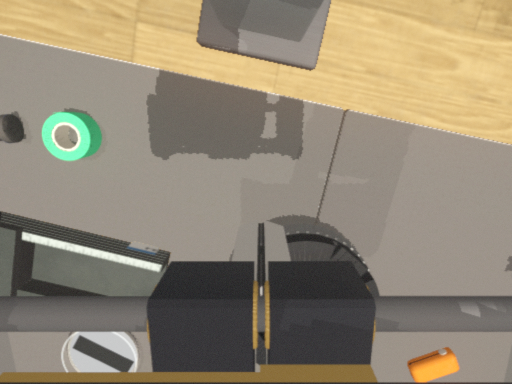

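The wrist camera looks back towards the robot. It shows the canister's edge at (330,240), and the gripper hides the rest, so I'll work by touch. I start at rim angle 205° (radius 74), to one side of the candidate, and sweep towards it.

Request:
{"api": "step_arm", "payload": {"series": [17,12,0,0.12,1,17,12,0,0.114,1,17,12,-20,0,1,16,12,-30,0,1,0,0,-40,0,1,0,0,-30,0,1,0,0,-20,0,1,0,0,0,0,1,0,0,0,0,1,0,0,0,0,1]}}

```text
clock: 3.52
eef_pos: [458.5, 108.7, 91.4]
eef_rot: [-3.141, 0.002, -2.704]
wrist_force: [-0.0, -0.7, 0.1]
finger_gap: 0.3
finger_force: 0.0
```

Request:
{"api": "step_arm", "payload": {"series": [0,0,-2,0,1,0,0,-1,0,1,0,0,-1,0,1,0,0,0,0,1]}}

```text
clock: 4.03
eef_pos: [458.0, 108.6, 86.4]
eef_rot: [3.142, -0.0, -2.703]
wrist_force: [0.3, -0.3, 0.2]
finger_gap: 0.9
finger_force: 0.0
```

Request:
{"api": "step_arm", "payload": {"series": [0,0,-0.5,0,1,0,0,-0.5,0,1,0,0,0,0,1]}}

```text
clock: 4.4
eef_pos: [458.0, 108.6, 85.4]
eef_rot: [3.142, -0.0, -2.703]
wrist_force: [-0.2, 0.1, 0.5]
finger_gap: 0.4
finger_force: 0.0
```

Request:
{"api": "step_arm", "payload": {"series": [0,0,-0.3,0,1,0,0,0,0,1]}}

```text
clock: 4.65
eef_pos: [458.1, 108.6, 85.3]
eef_rot: [-3.142, 0.0, -2.703]
wrist_force: [-0.5, 1.4, 2.2]
finger_gap: 0.2
finger_force: 1.5
```

Request:
{"api": "step_arm", "payload": {"series": [0,0,-0.3,0,1,0,0,0,0,1]}}

```text
clock: 4.9
eef_pos: [458.1, 108.6, 85.3]
eef_rot: [-3.142, 0.0, -2.703]
wrist_force: [-2.0, 0.3, 7.9]
finger_gap: 0.3
finger_force: 3.8
```

Request:
{"api": "step_arm", "payload": {"series": [0,0,0.2,0,1,-1.2,3,0,-0.044,1,-1.2,3,0,-0.043,1,-1,3,0,-0.044,1,-1,3.1,0,-0.043,1]}}

```text
clock: 5.52
eef_pos: [454.0, 120.6, 85.3]
eef_rot: [-3.141, 0.001, -2.879]
wrist_force: [0.5, -2.7, 3.6]
finger_gap: 0.5
finger_force: 1.6
```

Request:
{"api": "step_arm", "payload": {"series": [-0.7,3.2,0,-0.044,1,-0.7,3.2,0,-0.043,1]}}

```text
clock: 5.78
eef_pos: [452.5, 127.0, 85.3]
eef_rot: [-3.141, 0.001, -2.966]
wrist_force: [-0.2, -3.3, 3.7]
finger_gap: 0.5
finger_force: 1.8
```

Request:
{"api": "step_arm", "payload": {"series": [-0.4,3.2,0,-0.044,1,-0.4,3.2,0,-0.043,1]}}

```text
clock: 6.02
eef_pos: [451.7, 133.4, 85.3]
eef_rot: [-3.141, 0.001, -3.053]
wrist_force: [0.8, -3.3, 3.4]
finger_gap: 0.4
finger_force: 1.9
```

Request:
{"api": "step_arm", "payload": {"series": [-0.2,3.2,0,-0.044,1,-0.1,3.2,0,-0.043,1]}}

```text
clock: 6.28
eef_pos: [451.4, 139.7, 85.3]
eef_rot: [-3.141, 0.001, -3.14]
wrist_force: [-0.1, -3.5, 3.1]
finger_gap: 0.6
finger_force: 2.1
```

Request:
{"api": "step_arm", "payload": {"series": [0.1,3.2,0,-0.044,1,0.2,3.2,0,-0.043,1]}}

```text
clock: 6.52
eef_pos: [451.7, 146.1, 85.3]
eef_rot: [-3.141, 0.001, 3.056]
wrist_force: [-0.4, -4.4, 4.3]
finger_gap: 0.6
finger_force: 2.3
```

Request:
{"api": "step_arm", "payload": {"series": [0.4,3.2,0,-0.044,1,0.4,3.2,0,-0.043,1]}}

```text
clock: 6.78
eef_pos: [452.4, 152.5, 85.2]
eef_rot: [-3.141, 0.001, 2.969]
wrist_force: [0.3, -3.5, 4.1]
finger_gap: 0.4
finger_force: 1.9
```

Rim contact holds steady at about 4 N. I'll continue the sweep.

Request:
{"api": "step_arm", "payload": {"series": [0.7,3.2,0,-0.044,1,0.7,3.2,0,-0.043,1]}}

```text
clock: 7.02
eef_pos: [453.6, 159.2, 85.0]
eef_rot: [-3.142, 0.0, 2.882]
wrist_force: [-0.1, 0.0, -0.1]
finger_gap: 0.5
finger_force: 0.0
```

Request:
{"api": "step_arm", "payload": {"series": [1,3.1,0,-0.044,1,1,3,0,-0.043,1]}}

```text
clock: 7.28
eef_pos: [455.6, 165.3, 84.9]
eef_rot: [-3.142, -0.0, 2.795]
wrist_force: [0.5, 0.3, -0.2]
finger_gap: 0.3
finger_force: 0.0
```

Request:
{"api": "step_arm", "payload": {"series": [1.2,3,0,-0.044,1,1.2,3,0,-0.043,1]}}

```text
clock: 7.52
eef_pos: [458.0, 171.3, 84.9]
eef_rot: [-3.141, -0.0, 2.708]
wrist_force: [0.4, 0.5, -0.4]
finger_gap: 0.3
finger_force: 0.0
```

Contact is lost near 167°, so the tip is over the notch; its present angle of 155° agrees with the image. I'll press down here.

Request:
{"api": "step_arm", "payload": {"series": [0,0,-2,0,1,0,0,-2,0,1,0,0,-1,0,1,0,0,0,0,1]}}

```text
clock: 8.02
eef_pos: [457.9, 171.1, 79.9]
eef_rot: [-3.141, -0.0, 2.71]
wrist_force: [0.2, 0.8, 0.9]
finger_gap: 0.8
finger_force: 0.0
```

Request:
{"api": "step_arm", "payload": {"series": [0,0,-1,0,1,0,0,-1,0,1,0,0,0,0,1]}}

```text
clock: 8.4
eef_pos: [458.1, 171.2, 78.3]
eef_rot: [3.141, 0.0, 2.71]
wrist_force: [-1.3, -0.7, 3.5]
finger_gap: 0.4
finger_force: 1.9
```

Request:
{"api": "step_arm", "payload": {"series": [0,0,-1,0,1,0,0,-1,0,1,0,0,0,0,1]}}

```text
clock: 8.78
eef_pos: [458.1, 171.2, 76.2]
eef_rot: [3.141, 0.0, 2.71]
wrist_force: [-1.0, -0.2, 3.4]
finger_gap: 0.4
finger_force: 2.0
```

Request:
{"api": "step_arm", "payload": {"series": [0,0,-1,0,1,0,0,-1,0,1,0,0,-1,0,1,0,0,0,0,1]}}

```text
clock: 9.28
eef_pos: [458.1, 171.2, 73.1]
eef_rot: [3.141, 0.0, 2.71]
wrist_force: [-0.1, -0.5, 3.6]
finger_gap: 0.1
finger_force: 2.0
```

Request:
{"api": "step_arm", "payload": {"series": [0,0,-0.8,0,1,0,0,-0.7,0,1,0,0,0,0,1]}}

```text
clock: 9.65
eef_pos: [458.1, 171.2, 71.6]
eef_rot: [3.141, 0.0, 2.71]
wrist_force: [-1.8, -0.8, 4.7]
finger_gap: 0.1
finger_force: 2.2
```

Request:
{"api": "step_arm", "payload": {"series": [0,0,-0.5,0,1,0,0,0,0,1]}}

```text
clock: 9.9
eef_pos: [458.1, 171.2, 71.2]
eef_rot: [3.141, 0.0, 2.71]
wrist_force: [-1.8, 0.6, 6.1]
finger_gap: 0.9
finger_force: 2.7
```

Request:
{"api": "step_arm", "payload": {"series": [0,0,-0.4,0,1,0,0,0,0,1]}}

```text
clock: 10.15
eef_pos: [458.1, 171.3, 71.1]
eef_rot: [3.141, 0.0, 2.71]
wrist_force: [-3.7, -0.8, 9.2]
finger_gap: 0.3
finger_force: 5.0
```

Request:
{"api": "step_arm", "payload": {"series": [0,0,-0.4,0,1,0,0,0,0,1]}}

```text
clock: 10.4
eef_pos: [458.1, 171.3, 71.0]
eef_rot: [3.141, 0.0, 2.71]
wrist_force: [-5.8, -0.4, 14.2]
finger_gap: 0.1
finger_force: 7.2
```

Force is climbing with no further travel at 8 mm, so this is the end stop. I'll retreat and check.

Request:
{"api": "step_arm", "payload": {"series": [0,0,3,0,1,0,0,10,0,1,0,0,30,0,1,0,0,40,0,1,0,0,40,0,1,-20,-30,40,0,1,-30,-50,0,0,1,-20,-50,0,0,1,0,-50,0,0,1,-10,-50,0,0,1,0,0,0,0,1,0,0,0,0,1]}}

```text
clock: 11.9
eef_pos: [378.1, -58.5, 233.5]
eef_rot: [3.141, 0.0, 2.709]
wrist_force: [-0.1, 0.1, -0.4]
finger_gap: 0.4
finger_force: 0.0
```

```bash
python3 - <<'E'
from h import *
for n in('top','scene'):
    im,d,p=cloud(n)
    m=cv2.inRange(cv2.cvtColor(im,cv2.COLOR_BGR2HSV),(5,130,100),(22,255,255))
    k=(m>0)&(np.hypot(p[...,0]-525,p[...,1]-139.5)<60)
    print(n,k.sum(),np.median(p[k],0))
    if n=='scene': cv2.imwrite('pics/s2.png',cv2.resize(im,(800,600)))
print(manip.read_state()['wrist_force'])
E
```

```text
top 354 [523.9408346  139.06116977  70.29323577]
scene 291 [521.39334778 145.05049376  67.50960131]
[ 0.41090622  0.22072829 -0.35234425]
```

View pics/s2.png

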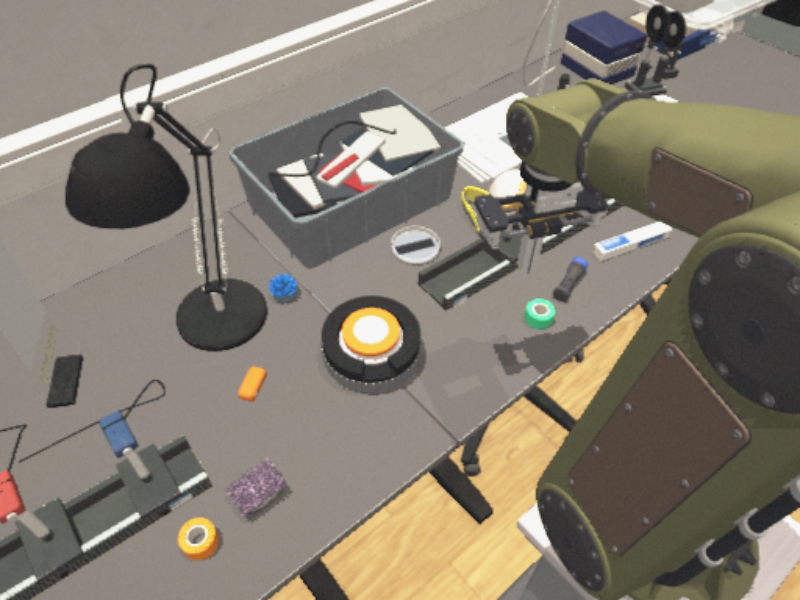

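The lid now stands raised at (371,332). Its top rose from 58 to 70 mm, the full 12 mm. The bystanders haven't moved and the arm is clear.

```bash
python3 -c "
from cell import manip
print(manip.sign_off())"
```

```text
the job is handed in; nothing more can be done
None
```

Done: the sweep found the notch about 25° to the +y side of the rim's robot-side point, the catch was pressed to its stop, the lid rose the full 12 mm and stayed up, and the arm finished clear; the job is handed in (about 12 s on the clock).

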